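Push the empty tray home against the rail and the red stop

TASK

Slide the empty white food tray along the table, pushing it with the fingertips, until one long side of its rim lies flush against the steel back rail and one short end of its rim touches the red stop block. Push steadily, without flinging, tipping or lifting the tray, and leave the other things on the table where they are.

Things in the scene. Friction and masses are not known exactly. Their poses are not given: they have to be found in the camera images.
- tray: Empty open white tray, loose, 0.2 to 0.4 kg; under 5 N slides it. Origin: centre of its underside; x the short way, y the long way, z up. Outside its rim (54 to 66 mm up, the widest part, which meets rail and stop) 205 x 255 mm, so 103 mm from the origin in x, 128 mm in y. Walls: inner faces 83 mm from the origin in x, 108 mm in y, 12 mm thick; inner floor at 6 mm. Fingers may push its walls from outside or inside.
- rail: Fixed upright steel rail across the back of the work, 520 mm long (y), 72 mm high, 5 mm thick. Origin: table height, middle of its front face, which the tray must meet; x points square into that face, away from the robot, so the tray lies at negative x.
- stop: Fixed red block standing in front of the rail near its left or its right end (varies), 170 mm long (x, square to the rail), 24 mm thick (y, along the rail), 70 mm high. Origin at the centre of its underside; axes parallel to the rail's. The face toward the tray is 12 mm from the origin, on the side of the rail's middle.
- label_roll: Bystander: white roll of labels standing on its end at the other end of the rail from the red stop, 92 mm across, 52 mm high, origin at the centre of its underside.
- tie_tub: Bystander: small round open tub, 70 mm across, 45 mm high, right of the work; origin at the centre of its underside.
- date_stamp: Bystander: black hand stamp standing upright, 35x46x100 mm, right of the work; origin at the centre of its underside.
- steel_scoop: Bystander: steel hand scoop lying on the table, 206 mm long, 60 mm wide, 32 mm high, left of the work; origin at the centre of the underside.
- probe_thermometer: Bystander: slim white probe thermometer lying flat, 232x32x20 mm, left of the work; origin at the centre of the underside.

How it is judged:
At the end, for the whole second after the job is handed in: The tray stands flat and still on the table, the long side of its rim within 5 mm of the rail and parallel to it within 2 degrees, one end of its rim within 5 mm of the red stop (x of tray in the frame of rail above -0.108 m and angle between the y axis of tray and the y axis of rail, either way round below 0.035 rad and ((y of tray in the frame of stop between 0.13 and 0.145 m and y of stop in the frame of rail below 0 m) or (y of tray in the frame of stop between -0.145 and -0.13 m and y of stop in the frame of rail above 0 m)) and height (world z) of tray below 0.004 m and angle between tray's own z axis and vertical below 0.03 rad and linear speed of tray below 0.01 m/s); the robot touches nothing.
It fails at once if the tray is lifted or tipped (more than 15 mm or 7 degrees) (height (world z) of tray above 0.015 m or angle between tray's own z axis and vertical above 0.12 rad).
It fails at once if the tray is flung (faster than 0.5 m/s) (linear speed of tray above 0.5 m/s).
It fails at once if a bystander is moved by more than 15 mm (distance of any of label_roll, tie_tub, date_stamp, steel_scoop, probe_thermometer from where it was at the start of the episode above 0.015 m).
It also fails if it takes over 42 s, if anything falls off the work surface, if the arm or the gripper's body presses on something with over 40 N, if the wrist force passes 120 N, or if a joint passes its speed limit or range.

ROBOT

A 6-joint arm with a two-finger parallel gripper is mounted at the origin on a cart in front of the work surface, level with it; the furniture and walls round the work are solid. World frame = base frame: x ahead of the robot, y to its left, z up, the work surface at z = 0. Lengths are in m, angles in rad, forces in N, time in s.
With the tool pointing down it reaches from about 0.35 to 0.975 m from the base axis. Payload 4.9 kg.
Tool frame: the origin (TCP) lies at the very end of the fingers, on their centre line; the grasp point (between the pads) lies manip.grip_point_offset behind it (manip.grip_point_offset is the distance from the TCP to the grasp point, in m); z points along the fingers, y is the line along which they close (so a half turn about z gives the same grasp; the last joint's range is limited). The gripper opens to 85 mm and grips with 20 to 120 N. Pads are 22 mm wide; open, the fingers measure 114 mm over their backs; the gripper's body (76 mm by 85 mm) begins 54 mm behind the grasp point. The pads swing forward as they close: fully open they stand 13 mm farther back than shut.
Start: joints at [1.066, 0.053, 1.613, -0, 1.476, -0.119], TCP at [0.235, 0.579, 0.231] pointing down, gripper open.
Joint ranges: [-3.01, 3.01], [-1.01, 2.22], [0.06, 2.58], [-1.02, 4.17], [0.09, 2.62], [-3.14, 3.14]. Speed limits (rad/s): [2.57, 2.57, 3.14, 3.14, 3.14, 3.14].

INTERFACE

Orientations are given as a unit quaternion [w, x, y, z].
In Python, from plant import manip gives the robot as it stands.
- The arm moves only by the shell command python3 -m crank 'ROWS' [OPENING]. ROWS is JSON, a list of rows, each an object of numbers: "x", "y", "z": the shift along the tool's x, y, z in cm; "turn": the turn about the tool's z in rad. In form: [{"x": .., "y": .., "z": .., "turn": ..}, ...]. A call has 1 to 5 rows; each row shifts and turns the commanded pose from where the row before left it, along the tool's axes as they then stand; what a row does not reach is not made up. A row lasts 1/10 s, in which the tool goes at most 50 mm and 8.59 degrees, less where a joint would pass 70% of its speed; a pose out of reach is approached as far as the arm can. A call with a gripper value outside its range is refused whole. OPENING is the opening in per cent of the stroke, from 0 (shut) to 100 (fully open), set as the call begins (- or left out, the last holds). The fingers move at their own pace and stop on an object; the grip force is fixed at half the most. Time passes only in rows, so rows that do not move let the fingers close. It gives the time, the measured TCP pose, the force, the opening and the grip force at its end, in the units of the state.
- manip.state(): the state, without advancing time (a new reading comes with each control period).
- manip.grab_frame(name): name is "scene" or "side" or "wrist"; returns (picture, depth): 480x640x3 uint8, red, green, blue; 480x640 float32, m along the optical axis (not along the pixel's ray), 0 where there is no reading.
- manip.camera_model(name): a dict with "mtx" (3x3 intrinsics, pixels), "world_to_cam" (4x4, takes a point from world to camera coordinates). Camera axes: x right, y down, z forward; pixel columns grow to the right and rows downward; lengths in m; the calibration is good to about 2 mm. A picture is of the moment at which its call begins: read the wrist's pose just before it. camera_model takes no time and is no camera call; for the wrist camera it gives the pose at the moment of the call.
- manip.job_done(): hands the job in; it is judged then, once.
The state is a dict: "time": time; "joint_pos": joint angles; "joint_vel": joint speeds; "joint_efforts": joint torques, N m; "tool_pos": TCP position; "tool_rot": TCP orientation; "contact_force": force on the tool from outside, world axes, zero at the start; "ft_torque": the same for the moment, N m; "gripper_width": opening from 0.0 (shut) to 1.0 (fully open); "grasp_force": force on a finger pad.
Only numpy, scipy, OpenCV 4.12 (cv2) and the standard library are available. Lean on these libraries where they do the work, as an engineer would, in place of code of your own. Each camera call takes 0.05 s, during which the arm holds its last target. There are 200 camera calls.

## Working session

There is one attempt and no reset: what is moved stays moved. The work goes in short steps, Python scripts to look and compute and a shell command to move; the robot and the scene stay as the last step left them, time stands still between calls to the robot, and variables do not carry over. Pictures are saved under pics/ and viewed, at most 10 in all, crops included, and the job is handed in when it is done.

```bash
mkdir -p pics; python3 - <<'E'
from plant import manip
import cv2,numpy as np
for n in ("scene","side"):
    p,d=manip.grab_frame(n); cv2.imwrite(f"pics/{n}0.png",p[:,:,::-1]); np.save(f"{n}0.npy",d)
    c=manip.camera_model(n); print(n,np.round(c["mtx"],1).tolist(),np.round(c["world_to_cam"],3).tolist())
s=manip.state();print(s["time"],s["tool_pos"],s["tool_rot"],s["contact_force"],manip.grip_point_offset)
E
```

```text
scene [[536.9, 0.0, 313.5], [0.0, 536.9, 232.4], [0.0, 0.0, 1.0]] [[0.531, -0.848, 0.012, -0.275], [-0.619, -0.397, -0.678, 0.376], [0.58, 0.352, -0.735, 1.327], [0.0, 0.0, 0.0, 1.0]]
side [[495.7, 0.0, 323.4], [0.0, 495.7, 232.0], [0.0, 0.0, 1.0]] [[-0.999, 0.038, 0.001, 0.546], [0.015, 0.421, -0.907, 0.038], [-0.035, -0.906, -0.421, 1.569], [0.0, 0.0, 0.0, 1.0]]
0.1 [0.23490674 0.57853993 0.2301558 ] [-2.86954023e-04  1.91712741e-01  9.81450603e-01 -9.25794283e-04] [ 0.06361861  0.68020722 -1.39105592] 0.0187
```

View pics/scene0.png

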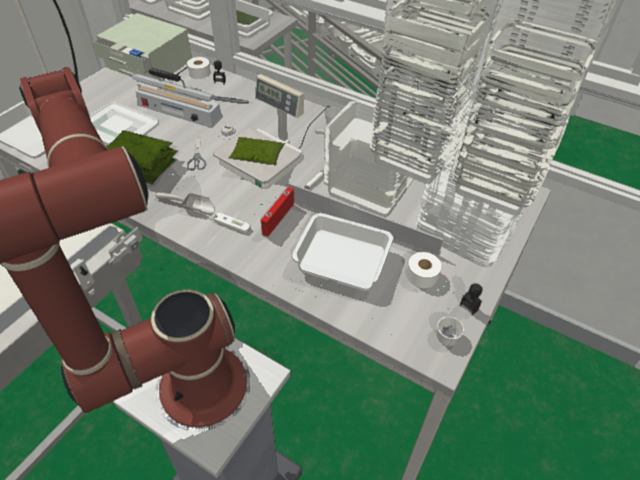

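View pics/side0.png

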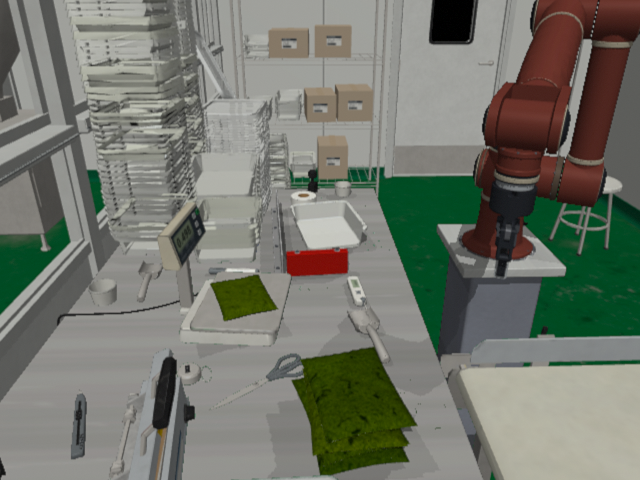

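Scene view: the tray is centred near (343,250) and the red stop near (278,211), at the rail's left end. The rail runs from about (295,190) to (440,245), and the label roll is at (424,268). The stamp and tub are further right. The thermometer (235,224) and scoop (195,205) are left of the stop.

```bash
cat > h.py <<'E'
import numpy as np,cv2
from plant import manip
def cloud(d,c):
    K=c["mtx"];T=np.linalg.inv(c["world_to_cam"])
    v,u=np.mgrid[:480,:640]
    P=np.stack([(u-K[0][2])/K[0][0]*d,(v-K[1][2])/K[1][1]*d,d],-1)
    return P@T[:3,:3].T+T[:3,3]
def rect(P): 
    r=cv2.minAreaRect(P[:,:2].astype(np.float32)*1000); return np.round(cv2.boxPoints(r)).tolist(),[np.round(x,1) for x in r]
E
python3 - <<'E'
from h import *
c=manip.camera_model("scene");p=cv2.imread("pics/scene0.png");d=np.load("scene0.npy");W=cloud(d,c)
ok=d>0;x,y,z=W[...,0],W[...,1],W[...,2]
hsv=cv2.cvtColor(p,cv2.COLOR_BGR2HSV);v,u=np.mgrid[:480,:640]
def box(a,b,e,f): return ok&(u>a)&(u<b)&(v>e)&(v<f)
red=box(255,300,180,240)&(hsv[...,1]>150)&((hsv[...,0]<10)|(hsv[...,0]>170))
print("red top",rect(W[red&(z>.062)]),z[red].max())
tb=box(285,398,208,295)
print("table z",np.median(z[box(300,340,300,330)]))
t=tb&(z>.05)&(z<.075)&(hsv[...,2]>190)
n,l,s,_=cv2.connectedComponentsWithStats(t.astype(np.uint8));k=1+s[1:,4].argmax()
print("tray rim",s[k],rect(W[l==k]),np.percentile(z[l==k],[5,50,95]))
rl=box(290,445,180,255)&(z>.015)&(z<.066)&(hsv[...,2]<170)&(hsv[...,1]<60)&(x>.5)
n,l,s,_=cv2.connectedComponentsWithStats(rl.astype(np.uint8));k=1+s[1:,4].argmax()
P=W[l==k];print("rail",s[k],P.min(0),P.max(0),cv2.fitLine(P[:,:2].astype(np.float32),cv2.DIST_HUBER,0,.001,.001).ravel())
ro=box(405,445,245,295)&(z>.045)&(z<.065); print("roll",rect(W[ro]))
for n,b in(("tub",(435,468,310,352)),("stamp",(455,485,283,315)),("thermo",(212,256,208,238))):
    m=box(*b)&(z>.012); print(n,np.percentile(W[m],[2,50,98],axis=0).round(3).tolist())
E
```

```text
red top ([[484.0, 172.0], [485.0, 147.0], [656.0, 156.0], [655.0, 182.0]], [array([570. , 164.4]), array([171.6,  25.2]), np.float64(3.1)]) 0.07653060574999015
table z -0.0030739626238402984
tray rim [292 213 101  72 916] ([[403.0, 14.0], [451.0, -236.0], [661.0, -196.0], [612.0, 54.0]], [array([531.7, -91. ]), array([213.2, 255. ]), np.float64(11.0)]) [0.0584879  0.06455443 0.06873907]
rail [ 291  184  154   69 1911] [ 0.65200161 -0.3287047   0.01501034] [0.75955768 0.18243144 0.06598046] [ 0.0809273  -0.99672     0.6939347  -0.16615324]
roll ([[558.0, -275.0], [564.0, -366.0], [660.0, -360.0], [654.0, -269.0]], [array([ 609. , -317.6]), array([96.1, 91.1]), np.float64(3.5)])
tub [[0.422, -0.489, 0.013], [0.466, -0.458, 0.029], [0.488, -0.427, 0.047]]
stamp [[0.554, -0.497, 0.014], [0.566, -0.476, 0.047], [0.582, -0.45, 0.102]]
thermo [[0.453, 0.214, 0.012], [0.469, 0.272, 0.016], [0.487, 0.331, 0.023]]
```

```bash
python3 - <<'E'
from h import *
c=manip.camera_model("scene");d=np.load("scene0.npy");W=cloud(d,c)
v,u=np.mgrid[:480,:640];x,y,z=W[...,0],W[...,1],W[...,2]
m=(d>0)&(u>290)&(u<445)&(v>180)&(v<255)&(z>.02)&(z<.066)&(x>.64)&(x<.72)
P=W[m][:,:2]
rng=np.random.default_rng(0);best=0
for _ in range(500):
    a,b=P[rng.choice(len(P),2,False)]
    n=np.array([-(b-a)[1],(b-a)[0]]);L=np.hypot(*n)
    if L<.1: continue
    i=abs((P-a)@n/L)<.003
    if i.sum()>best: best=i.sum();I=i
Q=P[I].astype(np.float32);l=cv2.fitLine(Q,cv2.DIST_HUBER,0,.001,.001).ravel()
print(best,len(P),l,np.degrees(np.arctan2(l[0],-l[1])),Q[:,1].min(),Q[:,1].max(),"x at y=0:",l[2]-l[3]*l[0]/l[1])
E
python3 -m crank '[{"x":-1.5,"y":-4,"turn":-0.147},{"x":-1.5,"y":-4,"turn":-0.147},{"x":-1.5,"y":-4,"turn":-0.147},{"x":-1.5,"y":-4.5},{"x":-1.5,"y":-4.5}]' 100
```

```text
1216 1715 [ 0.07839812 -0.99692214  0.6871153  -0.09159605] 4.4964952 -0.3278663 0.17942126 x at y=0: 0.6799122schema error: expected keys x, y, z, turn
```

```bash

python3 -m crank '[{"x":-1.5,"y":-4,"z":0,"turn":-0.147},{"x":-1.5,"y":-4,"z":0,"turn":-0.147},{"x":-1.5,"y":-4,"z":0,"turn":-0.147},{"x":-1.5,"y":-4.5,"z":0,"turn":-0.023},{"x":-1.5,"y":-4.5,"z":0,"turn":0}]' 100
```

```text
time: 0.6
tool_pos: [0.2861, 0.3632, 0.2307]
tool_rot: [-0.0, -0.04, 0.999, -0.0]
contact_force: [1.0, 0.3, 0.2]
gripper_width: 1.0
grasp_force: 0.0
```

```bash

python3 -m crank '[{"x":-2,"y":-4.5,"z":0,"turn":0},{"x":-2,"y":-4.5,"z":0,"turn":0},{"x":-2,"y":-4.5,"z":0,"turn":0},{"x":-2,"y":-4.5,"z":0,"turn":0},{"x":-2,"y":-4.5,"z":0,"turn":0}]'
python3 -m crank '[{"x":-2,"y":-4.5,"z":0,"turn":0},{"x":-2,"y":-4.5,"z":0,"turn":0},{"x":-2,"y":-4.5,"z":0,"turn":0},{"x":-2,"y":-4.5,"z":0,"turn":0},{"x":0,"y":0,"z":0,"turn":0}]'
python3 - <<'E'
from h import *
c=manip.camera_model("wrist");p,d=manip.grab_frame("wrist");cv2.imwrite("pics/w1.png",p[:,:,::-1]);np.save("w1.npy",d);np.savez("w1c.npz",**c)
s=manip.state();print(s["tool_pos"],s["contact_force"])
E
```

```text
time: 1.1
tool_pos: [0.4039, 0.1465, 0.2311]
tool_rot: [0.0, -0.039, 0.999, 0.0]
contact_force: [1.1, -0.1, 0.3]
gripper_width: 0.998
grasp_force: 0.0
time: 1.6
tool_pos: [0.4987, -0.0293, 0.2306]
tool_rot: [-0.0, -0.036, 0.999, -0.001]
contact_force: [-0.6, -0.3, 0.2]
gripper_width: 0.999
grasp_force: 0.0
[ 0.49772382 -0.02702654  0.23050009] [-1.49015332  0.84790971 -0.2625188 ]
```

View pics/w1.png

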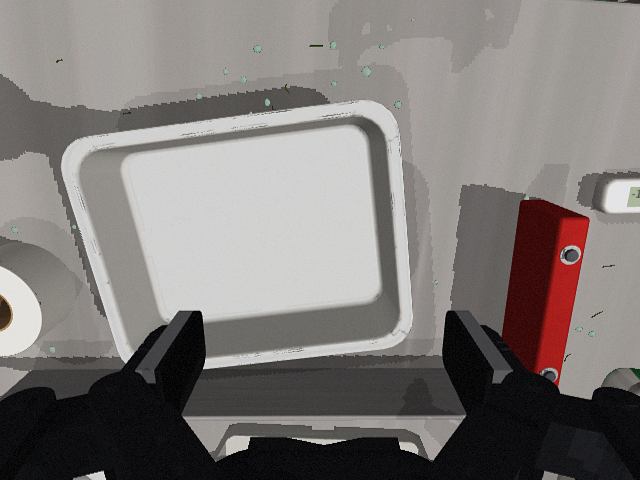

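Wrist view (image right is +y, image down is toward the rail): the tray is centred near (240,235). The stop's top is at about (545,290), and the rail's face runs along rows 365–415. The roll is at the left edge.

```bash
cat > m.py <<'E'
import sys
from h import *
def measure(p,d,c):
    W=cloud(d,c);x,y,z=W[...,0],W[...,1],W[...,2];v,u=np.mgrid[:480,:640]
    hsv=cv2.cvtColor(p,cv2.COLOR_BGR2HSV)
    red=(d>0)&(hsv[...,1]>150)&((hsv[...,0]<10)|(hsv[...,0]>170))&(z>.06)
    if red.sum()>100: print("stop top",rect(W[red]))
    t=(d>0)&(z>.05)&(z<.08)&(hsv[...,2]>150)&(hsv[...,1]<40)
    n,l,s,_=cv2.connectedComponentsWithStats(t.astype(np.uint8))
    for k in range(1,n):
        if s[k,4]>1500: print("white",s[k],rect(W[l==k]),z[l==k].mean())
    # rail: vertical face / top, dark grey
    r=(d>0)&(z>.02)&(z<.08)&(hsv[...,2]<150)&(hsv[...,1]<40)&(x>.62)&(x<.74)
    n,l,s,_=cv2.connectedComponentsWithStats(r.astype(np.uint8));k=1+s[1:,4].argmax();P=W[l==k]
    e=[]
    for yb in np.arange(P[:,1].min(),P[:,1].max(),.01):
        q=P[abs(P[:,1]-yb)<.005]
        if len(q)>20: e.append((np.median(q[:,0]),yb))
    L=cv2.fitLine(np.float32(e),cv2.DIST_HUBER,0,.001,.001).ravel()
    print("rail",s[k],"deg",np.degrees(np.arctan(-L[0]/L[1])),"x at y=0,-.1",[L[2]+(q-L[3])*L[0]/L[1] for q in(0,-.1)],len(e))
E
python3 - <<'E'
from m import *
measure(cv2.imread("pics/w1.png"),np.load("w1.npy"),dict(np.load("w1c.npz")))
E
```

```text
stop top ([[379.0, -46.0], [499.0, -103.0], [638.0, 184.0], [518.0, 242.0]], [array([508.4,  69.2]), array([319. , 132.7]), np.float64(64.2)])
white [   61   100   352   269 13234] ([[407.0, 17.0], [456.0, -234.0], [657.0, -194.0], [608.0, 57.0]], [array([532. , -88.5]), array([205.1, 255.5]), np.float64(11.2)]) 0.06548042257599271
white [   0  266   42   90 2465] ([[565.0, -298.0], [652.0, -311.0], [658.0, -275.0], [571.0, -262.0]], [array([ 611.5, -286.6]), array([36.7, 87.8]), np.float64(81.1)]) 0.051862876114079186
rail [  181   379   286    41 10160] deg 4.4133515 x at y=0,-.1 [np.float32(0.6782353), np.float32(0.6859533)] 26
```

```bash

python3 -m crank '[{"x":-1.5,"y":-3.2,"z":0,"turn":0},{"x":-1.4,"y":-3.2,"z":0,"turn":0},{"x":0,"y":0,"z":4,"turn":0},{"x":0,"y":0,"z":4,"turn":0},{"x":0,"y":0,"z":4,"turn":0}]'
python3 -m crank '[{"x":0,"y":0,"z":3,"turn":0},{"x":0,"y":0,"z":3,"turn":0},{"x":0,"y":0,"z":2,"turn":0},{"x":0,"y":0,"z":0.4,"turn":0},{"x":0,"y":0,"z":0,"turn":0}]'
```

```text
time: 2.15
tool_pos: [0.5311, -0.0852, 0.1101]
tool_rot: [0.0, -0.04, 0.999, 0.0]
contact_force: [0.7, 0.8, -0.0]
gripper_width: 1.0
grasp_force: 0.0
time: 2.65
tool_pos: [0.5306, -0.0852, 0.0268]
tool_rot: [-0.001, -0.04, 0.999, 0.0]
contact_force: [0.1, -0.3, 0.7]
gripper_width: 1.002
grasp_force: 0.0
```

```bash

python3 -m crank '[{"x":-1.5,"y":0,"z":0,"turn":0},{"x":-1.5,"y":0,"z":0,"turn":0},{"x":-1.5,"y":0,"z":0,"turn":0},{"x":-0.7,"y":0,"z":0,"turn":0},{"x":-0.7,"y":0,"z":0,"turn":0}]'
python3 -m crank '[{"x":-0.7,"y":0,"z":0,"turn":0},{"x":-0.7,"y":0,"z":0,"turn":0},{"x":-0.7,"y":0,"z":0,"turn":0},{"x":-0.7,"y":0,"z":0,"turn":0},{"x":-0.7,"y":0,"z":0,"turn":0}]'
```

```text
time: 3.15
tool_pos: [0.5914, -0.0816, 0.0288]
tool_rot: [0.001, -0.039, 0.999, -0.0]
contact_force: [0.1, -0.1, 0.4]
gripper_width: 1.002
grasp_force: 0.0
time: 3.65
tool_pos: [0.6253, -0.079, 0.0273]
tool_rot: [-0.0, -0.039, 0.999, -0.0]
contact_force: [-3.9, -0.7, 2.6]
gripper_width: 1.001
grasp_force: 1.5
```

```bash

python3 -m crank '[{"x":-0.6,"y":0,"z":0,"turn":0},{"x":-0.6,"y":0,"z":0,"turn":0},{"x":-0.4,"y":0,"z":0,"turn":0},{"x":-0.3,"y":0,"z":0,"turn":0},{"x":-0.3,"y":0,"z":0,"turn":0}]'
python3 -m crank '[{"x":-0.2,"y":0,"z":0,"turn":0},{"x":-0.2,"y":0,"z":0,"turn":0},{"x":0,"y":0,"z":0,"turn":0}]'
python3 - <<'E'
from m import *
c=manip.camera_model("scene");p,d=manip.grab_frame("scene");p=p[:,:,::-1].copy();cv2.imwrite("pics/s1.png",cv2.resize(p[170:310,220:460],None,fx=3,fy=3))
E
```

```text
time: 4.15
tool_pos: [0.647, -0.0771, 0.0272]
tool_rot: [-0.0, -0.039, 0.999, 0.0]
contact_force: [-3.3, -0.6, 2.3]
gripper_width: 1.002
grasp_force: 1.5
time: 4.45
tool_pos: [0.6513, -0.0769, 0.0272]
tool_rot: [0.0, -0.039, 0.999, 0.0]
contact_force: [-0.8, -0.5, 1.4]
gripper_width: 1.002
grasp_force: 0.5
```

View pics/s1.png

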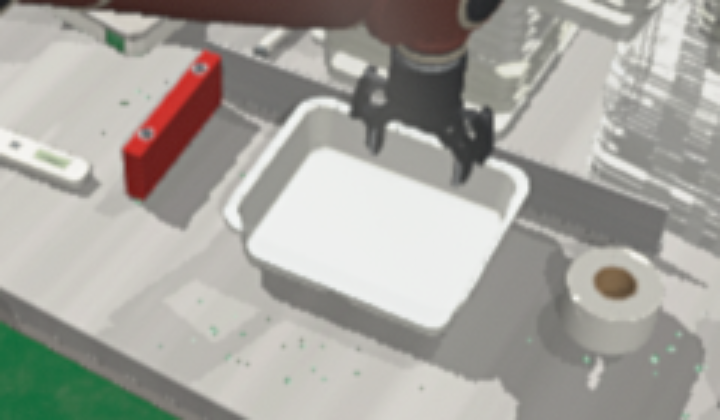

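The tray is now nearly parallel to the rail, with a small gap left. Next I press until the force rises.

```bash

python3 -m crank '[{"x":-0.2,"y":0,"z":0,"turn":0},{"x":-0.2,"y":0,"z":0,"turn":0},{"x":0,"y":0,"z":0,"turn":0}]'
python3 -m crank '[{"x":-0.2,"y":0,"z":0,"turn":0},{"x":-0.2,"y":0,"z":0,"turn":0},{"x":0,"y":0,"z":0,"turn":0}]'
```

```text
time: 4.8
tool_pos: [0.6552, -0.0766, 0.0272]
tool_rot: [0.0, -0.039, 0.999, -0.0]
contact_force: [-0.6, 1.1, 0.3]
gripper_width: 0.998
grasp_force: 0.5
time: 5.1
tool_pos: [0.6593, -0.0763, 0.0273]
tool_rot: [0.0, -0.039, 0.999, -0.0]
contact_force: [-0.5, 1.0, -0.0]
gripper_width: 0.997
grasp_force: 0.4
```

```bash

python3 -m crank '[{"x":-0.2,"y":0,"z":0,"turn":0},{"x":0,"y":0,"z":0,"turn":0}]'
cat > meas_scene.py <<'E'
from h import *
c=manip.camera_model("scene");p,d=manip.grab_frame("scene");p=p[:,:,::-1].copy();W=cloud(d,c);x,y,z=W[...,0],W[...,1],W[...,2]
hsv=cv2.cvtColor(p,cv2.COLOR_BGR2HSV)
t=(d>0)&(z>.05)&(z<.08)&(hsv[...,2]>170)&(hsv[...,1]<40)&(x>.4)&(x<.72)&(y>-.26)&(y<.15)
P=W[t];n=P[:,:2]@np.array([.997,.0767]);s=P[:,:2]@np.array([-.0767,.997])
print("n range",np.percentile(n,[.5,99.5]),"t range",np.percentile(s,[.5,99.5]),"z",np.percentile(P[:,2],[5,95]))
far=[ (sb,n[(abs(s-sb)<.01)].min().round(4),n[(abs(s-sb)<.01)].max().round(4)) for sb in np.arange(s.min()+.03,s.max()-.02,.04)]
print(far)
E
python3 meas_scene.py
```

```text
time: 5.3
tool_pos: [0.6612, -0.0762, 0.0273]
tool_rot: [0.0, -0.039, 0.999, -0.0]
contact_force: [-0.1, -0.3, -0.1]
gripper_width: 1.002
grasp_force: 0.4
n range [0.46962455 0.6844238 ] t range [-0.29549446  0.07196182] z [0.05748063 0.07102237]
[(np.float64(-0.28087313825704663), np.float64(0.679), np.float64(0.6841)), (np.float64(-0.24087313825704662), np.float64(0.4711), np.float64(0.6828)), (np.float64(-0.2008731382570466), np.float64(0.47), np.float64(0.6824)), (np.float64(-0.1608731382570466), np.float64(0.4705), np.float64(0.4863)), (np.float64(-0.1208731382570466), np.float64(0.4695), np.float64(0.6808)), (np.float64(-0.08087313825704659), np.float64(0.4705), np.float64(0.6754)), (np.float64(-0.04087313825704658), np.float64(0.4696), np.float64(0.6838)), (np.float64(-0.0008731382570466018), np.float64(0.4765), np.float64(0.6856)), (np.float64(0.039126861742953434), np.float64(0.6745), np.float64(0.6873))]
```

```bash

python3 -m crank '[{"x":0.5,"y":0,"z":0,"turn":0},{"x":2.5,"y":0,"z":0,"turn":0},{"x":2.5,"y":0.5,"z":0,"turn":0},{"x":2,"y":1.5,"z":0,"turn":0},{"x":0.5,"y":1.5,"z":0,"turn":0}]'
python3 -m crank '[{"x":0,"y":0.8,"z":0,"turn":0},{"x":0,"y":0.8,"z":0,"turn":0},{"x":0,"y":1,"z":0,"turn":0},{"x":0,"y":1,"z":0,"turn":0},{"x":0,"y":1,"z":0,"turn":0}]'
python3 -m crank '[{"x":0,"y":1,"z":0,"turn":0},{"x":0,"y":1,"z":0,"turn":0},{"x":0,"y":1,"z":0,"turn":0},{"x":0,"y":1,"z":0,"turn":0},{"x":0,"y":0.5,"z":0,"turn":0}]'
```

```text
time: 5.85
tool_pos: [0.5765, -0.0472, 0.0268]
tool_rot: [-0.0, -0.038, 0.999, 0.0]
contact_force: [-0.3, 0.9, -0.1]
gripper_width: 1.0
grasp_force: 0.0
time: 6.35
tool_pos: [0.5756, -0.0013, 0.0276]
tool_rot: [0.0, -0.039, 0.999, -0.0]
contact_force: [0.6, -1.9, 0.7]
gripper_width: 0.997
grasp_force: 1.1
time: 6.85
tool_pos: [0.5714, 0.0441, 0.0275]
tool_rot: [0.0, -0.039, 0.999, -0.0]
contact_force: [0.3, -2.8, 1.9]
gripper_width: 1.001
grasp_force: 1.5
```

```bash

python3 -m crank '[{"x":0,"y":0.7,"z":0,"turn":0},{"x":0,"y":0.7,"z":0,"turn":0},{"x":0,"y":0.5,"z":0,"turn":0},{"x":0,"y":0.4,"z":0,"turn":0},{"x":0,"y":0.3,"z":0,"turn":0}]'
python3 -m crank '[{"x":0,"y":0.2,"z":0,"turn":0},{"x":0,"y":0.2,"z":0,"turn":0},{"x":0,"y":0,"z":0,"turn":0}]'
python3 -m crank '[{"x":0,"y":0.2,"z":0,"turn":0},{"x":0,"y":0,"z":0,"turn":0}]'
```

```text
time: 7.35
tool_pos: [0.5694, 0.0693, 0.0275]
tool_rot: [0.0, -0.039, 0.999, -0.0]
contact_force: [0.6, -2.7, 2.5]
gripper_width: 0.999
grasp_force: 1.9
time: 7.65
tool_pos: [0.569, 0.0733, 0.0273]
tool_rot: [0.0, -0.039, 0.999, 0.0]
contact_force: [-0.0, -2.0, 1.3]
gripper_width: 0.996
grasp_force: 1.1
time: 7.85
tool_pos: [0.5688, 0.0753, 0.0272]
tool_rot: [-0.0, -0.039, 0.999, 0.0]
contact_force: [1.3, -2.1, 2.2]
gripper_width: 0.999
grasp_force: 1.2
```

```bash
python3 meas_scene.py; python3 - <<'E'
from h import *
p,d=manip.grab_frame("scene");cv2.imwrite("pics/s2.png",cv2.resize(p[170:310,220:460,::-1],None,fx=3,fy=3))
E
```

```text
n range [0.46792862 0.68624424] t range [-0.29531265  0.09502532] z [0.05787145 0.07196117]
[(np.float64(-0.2796689912190087), np.float64(0.6776), np.float64(0.6874)), (np.float64(-0.23966899121900867), np.float64(0.6766), np.float64(0.6841)), (np.float64(-0.19966899121900866), np.float64(0.6773), np.float64(0.6866)), (np.float64(-0.15966899121900865), np.float64(0.4804), np.float64(0.6836)), (np.float64(-0.11966899121900865), np.float64(0.4673), np.float64(0.6824)), (np.float64(-0.07966899121900864), np.float64(0.4679), np.float64(0.6841)), (np.float64(-0.03966899121900863), np.float64(0.4679), np.float64(0.6851)), (np.float64(0.00033100878099134867), np.float64(0.4679), np.float64(0.6849)), (np.float64(0.040331008780991384), np.float64(0.4683), np.float64(0.6841))]
```

View pics/s2.png

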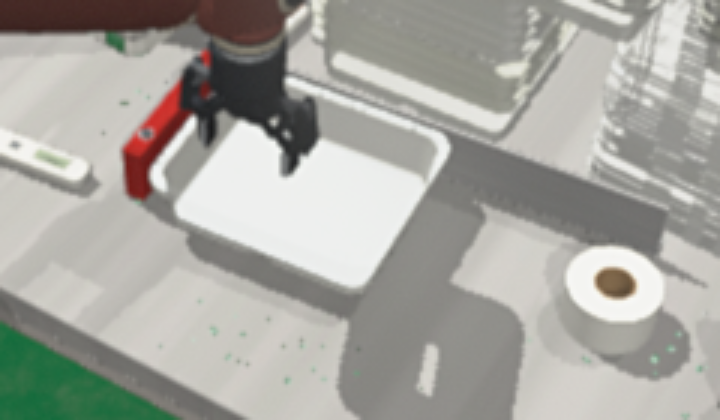

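The tray is aligned with its left end about 1 cm from the red stop. I keep going.

```bash

python3 -m crank '[{"x":0,"y":0.2,"z":0,"turn":0},{"x":0,"y":0.2,"z":0,"turn":0},{"x":0,"y":0.2,"z":0,"turn":0},{"x":0,"y":0,"z":0,"turn":0}]'
python3 -m crank '[{"x":0,"y":0.2,"z":0,"turn":0},{"x":0,"y":0,"z":0,"turn":0}]'
python3 -m crank '[{"x":0,"y":0.2,"z":0,"turn":0},{"x":0,"y":0,"z":0,"turn":0}]'
python3 -m crank '[{"x":0,"y":0.2,"z":0,"turn":0},{"x":0,"y":0,"z":0,"turn":0}]'
```

```text
time: 8.35
tool_pos: [0.5681, 0.0815, 0.0271]
tool_rot: [-0.0, -0.039, 0.999, 0.0]
contact_force: [1.2, -1.4, 1.6]
gripper_width: 1.002
grasp_force: 0.7
time: 8.55
tool_pos: [0.568, 0.0834, 0.0271]
tool_rot: [-0.0, -0.039, 0.999, 0.0]
contact_force: [0.1, -0.6, 0.6]
gripper_width: 0.998
grasp_force: 0.6
time: 8.75
tool_pos: [0.5679, 0.0854, 0.0271]
tool_rot: [-0.0, -0.039, 0.999, 0.0]
contact_force: [0.2, -0.7, 0.7]
gripper_width: 0.995
grasp_force: 0.6
time: 8.95
tool_pos: [0.5677, 0.0874, 0.0271]
tool_rot: [-0.0, -0.039, 0.999, 0.0]
contact_force: [1.0, -0.8, 0.2]
gripper_width: 0.999
grasp_force: 0.5
```

```bash

python3 -m crank '[{"x":0,"y":0.2,"z":0,"turn":0},{"x":0,"y":0,"z":0,"turn":0}]'
python3 -m crank '[{"x":0,"y":0.2,"z":0,"turn":0},{"x":0,"y":0,"z":0,"turn":0}]'
cat >> meas_scene.py <<'E'
q=[(nb.round(2),s[(abs(n-nb)<.01)&(n<.66)].min().round(4),s[(abs(n-nb)<.01)].max().round(4)) for nb in np.arange(.5,.65,.03)];print(q)
r=(d>0)&(hsv[...,1]>150)&((hsv[...,0]<10)|(hsv[...,0]>170))&(z>.055)&(x>.45)&(x<.7)&(y>.1)&(y<.25)
Q=W[r][:,:2]@np.array([-.0767,.997]);print("stop t",np.percentile(Q,[1,5,95,99]))
E
python3 meas_scene.py
```

```text
time: 9.15
tool_pos: [0.5676, 0.0893, 0.0272]
tool_rot: [-0.0, -0.039, 0.999, 0.0]
contact_force: [0.1, -2.6, -0.2]
gripper_width: 0.999
grasp_force: 0.7
time: 9.35
tool_pos: [0.5677, 0.0894, 0.0274]
tool_rot: [-0.0, -0.039, 0.999, -0.002]
contact_force: [-0.7, -8.6, 2.0]
gripper_width: 1.001
grasp_force: 4.3
n range [0.46813929 0.68559475] t range [-0.29530372  0.10875107] z [0.05785741 0.07155127]
[(np.float64(-0.2826408598789111), np.float64(0.6744), np.float64(0.6845)), (np.float64(-0.24264085987891107), np.float64(0.6751), np.float64(0.687)), (np.float64(-0.20264085987891106), np.float64(0.6748), np.float64(0.6858)), (np.float64(-0.16264085987891105), np.float64(0.6734), np.float64(0.6821)), (np.float64(-0.12264085987891105), np.float64(0.4687), np.float64(0.6827)), (np.float64(-0.08264085987891104), np.float64(0.4667), np.float64(0.6839)), (np.float64(-0.04264085987891103), np.float64(0.4685), np.float64(0.6846)), (np.float64(-0.0026408598789110505), np.float64(0.4679), np.float64(0.6873)), (np.float64(0.037359140121088985), np.float64(0.4704), np.float64(0.6832)), (np.float64(0.07735914012108902), np.float64(0.4709), np.float64(0.4828))]
[(np.float64(0.5), np.float64(-0.1456), np.float64(0.1094)), (np.float64(0.53), np.float64(-0.1448), np.float64(0.1096)), (np.float64(0.56), np.float64(-0.1438), np.float64(0.1071)), (np.float64(0.59), np.float64(-0.1455), np.float64(-0.1352)), (np.float64(0.62), np.float64(-0.1463), np.float64(-0.1353)), (np.float64(0.65), np.float64(-0.1439), np.float64(-0.0977))]
stop t [0.08799739 0.10909511 0.12973086 0.13147774]
```

The tray has met the stop (force up to 8.6 N, motion halted). Now I press it home against the rail from the tray's middle.

```bash

python3 -m crank '[{"x":0,"y":-1,"z":0,"turn":0},{"x":0,"y":-2.8,"z":0,"turn":0},{"x":-1.5,"y":-2.8,"z":0,"turn":0},{"x":-2.5,"y":0,"z":0,"turn":0},{"x":-2,"y":0,"z":0,"turn":0}]'
python3 -m crank '[{"x":-0.5,"y":0,"z":0,"turn":0},{"x":-0.5,"y":0,"z":0,"turn":0},{"x":-0.3,"y":0,"z":0,"turn":0},{"x":-0.2,"y":0,"z":0,"turn":0},{"x":0,"y":0,"z":0,"turn":0}]'
python3 -m crank '[{"x":-0.2,"y":0,"z":0,"turn":0},{"x":-0.2,"y":0,"z":0,"turn":0},{"x":0,"y":0,"z":0,"turn":0}]'
```

```text
time: 9.9
tool_pos: [0.6335, 0.0291, 0.0273]
tool_rot: [0.0, -0.038, 0.999, 0.001]
contact_force: [0.3, 0.5, -0.4]
gripper_width: 1.001
grasp_force: 0.0
time: 10.4
tool_pos: [0.6471, 0.0313, 0.0272]
tool_rot: [-0.0, -0.039, 0.999, 0.0]
contact_force: [-0.4, -0.1, -0.8]
gripper_width: 1.0
grasp_force: 0.0
time: 10.7
tool_pos: [0.6516, 0.0315, 0.0274]
tool_rot: [0.0, -0.039, 0.999, 0.0]
contact_force: [0.9, -0.3, -0.3]
gripper_width: 1.0
grasp_force: 0.0
```

```bash

python3 -m crank '[{"x":-0.2,"y":0,"z":0,"turn":0},{"x":0,"y":0,"z":0,"turn":0}]'
python3 -m crank '[{"x":-0.2,"y":0,"z":0,"turn":0},{"x":0,"y":0,"z":0,"turn":0}]'
python3 -m crank '[{"x":-0.2,"y":0,"z":0,"turn":0},{"x":0,"y":0,"z":0,"turn":0}]'
```

```text
time: 10.9
tool_pos: [0.653, 0.0316, 0.0273]
tool_rot: [-0.001, -0.039, 0.999, 0.0]
contact_force: [-4.5, -0.0, 2.7]
gripper_width: 1.005
grasp_force: 1.9
time: 11.1
tool_pos: [0.6531, 0.0316, 0.0272]
tool_rot: [-0.003, -0.039, 0.999, -0.0]
contact_force: [-10.7, -1.3, 8.1]
gripper_width: 0.999
grasp_force: 6.1
time: 11.3
tool_pos: [0.6532, 0.0316, 0.0272]
tool_rot: [-0.006, -0.039, 0.999, -0.0]
contact_force: [-18.8, -1.7, 13.9]
gripper_width: 0.994
grasp_force: 10.2
```

Rail contact is firm (19 N, position halted). I back off, rise and check.

```bash

python3 -m crank '[{"x":0.4,"y":0,"z":0,"turn":0},{"x":0.6,"y":0,"z":0,"turn":0},{"x":3,"y":0,"z":0,"turn":0},{"x":3,"y":0,"z":0,"turn":0},{"x":0,"y":0,"z":-3,"turn":0}]'
python3 -m crank '[{"x":0,"y":0,"z":-5,"turn":0},{"x":0,"y":0,"z":-5,"turn":0},{"x":2,"y":0,"z":-5,"turn":0},{"x":3,"y":0,"z":-2,"turn":0},{"x":0,"y":0,"z":0,"turn":0}]'
python3 meas_scene.py
python3 - <<'E'
from m import *
c=manip.camera_model("wrist");p,d=manip.grab_frame("wrist");p=p[:,:,::-1].copy();cv2.imwrite("pics/w2.png",p)
measure(p,d,c)
E
```

```text
time: 11.8
tool_pos: [0.5788, 0.027, 0.0501]
tool_rot: [-0.008, -0.039, 0.999, 0.001]
contact_force: [-1.0, -0.8, -1.1]
gripper_width: 0.999
grasp_force: 0.0
time: 12.3
tool_pos: [0.5401, 0.0225, 0.2293]
tool_rot: [0.005, -0.039, 0.999, -0.001]
contact_force: [0.0, -0.2, -0.2]
gripper_width: 0.998
grasp_force: 0.0
n range [0.46974368 0.68471172] t range [-0.29336186  0.10728135] z [0.05799826 0.07111155]
[(np.float64(-0.2802865829088522), np.float64(0.6816), np.float64(0.687)), (np.float64(-0.24028658290885221), np.float64(0.6786), np.float64(0.6827)), (np.float64(-0.2002865829088522), np.float64(0.6777), np.float64(0.6848)), (np.float64(-0.1602865829088522), np.float64(0.6787), np.float64(0.6837)), (np.float64(-0.12028658290885219), np.float64(0.4689), np.float64(0.6829)), (np.float64(-0.08028658290885218), np.float64(0.4703), np.float64(0.6825)), (np.float64(-0.040286582908852175), np.float64(0.4697), np.float64(0.6847)), (np.float64(-0.0002865829088521954), np.float64(0.4698), np.float64(0.6806)), (np.float64(0.03971341709114784), np.float64(0.4709), np.float64(0.682)), (np.float6
[... 589 characters left out ...]
([154.8, 228.3]), np.float64(4.5)])
white [ 157  122  346  203 9840] ([[461.0, 149.0], [481.0, -105.0], [643.0, -93.0], [623.0, 161.0]], [array([552.1,  28. ]), array([162.1, 254.6]), np.float64(4.4)]) 0.06551701270910044
white [ 577  348   63   52 2171] ([[635.0, 311.0], [645.0, 256.0], [697.0, 265.0], [687.0, 320.0]], [array([665.6, 287.9]), array([53. , 56.4]), np.float64(10.1)]) 0.05765621219922358
white [ 204  353  241   16 2393] ([[656.0, 136.0], [670.0, -70.0], [683.0, -70.0], [669.0, 137.0]], [array([669.5,  33.2]), array([ 12.9, 206.9]), np.float64(3.8)]) 0.06556785103388572
rail [ 187  281  273   78 8468] deg 4.4081745 x at y=0,-.1 [np.float32(0.66472685), np.float32(0.6724358)] 24
```

View pics/w2.png

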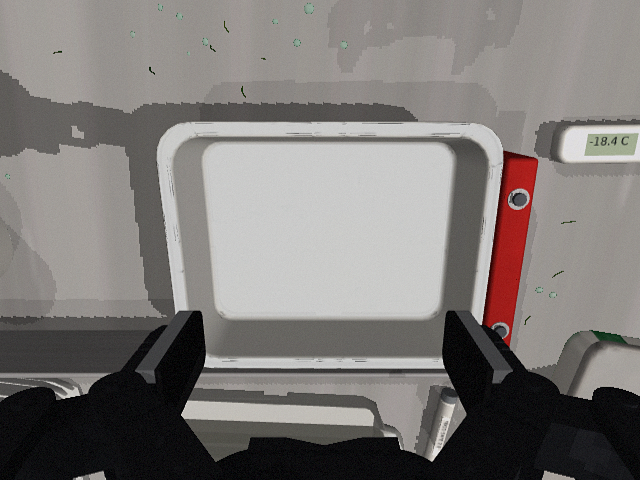

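The tray's rim meets the stop at column ~497 along its whole end, and its far long side lies against the rail at row ~368. The angles match (both 4.4°) and the measured stop offset is about 0.139 m.

```bash
python3 -c "
from plant import manip
print(manip.job_done())"
```

```text
the job is handed in; nothing more can be done
None
```

I slid the tray flush against the rail and into contact with the red stop, and handed the job in at about 12 s of the 42 s limit; no verdict came back. My last camera check measured tray and rail both at 4.4° and the tray centre about 139 mm from the stop's (allowed 130–145 mm).

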